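# Make up two pivot bearing kits from the stock

### The job

Make up the two pivot kits, each in the clear end of the tray that already holds its bearing housing. With the two-bolt oval housing goes the smaller thrust washer flat on the tray mat, the 44 mm bush standing centred on it and the slim tall pin dropped upright through both down to the mat; with the square four-bolt housing goes the tall 50 mm bush standing on the mat and the thick short pin dropped upright through it. Leave the wide 60 mm bush and the large washer standing where they are.

Things in the scene. Friction and masses are not known exactly. Their poses are not given: they have to be found in the camera images.
- tray_square: Fixed low grey steel tray, black rubber mat, 276 x 172 mm, rim 18 mm high, mat surface 5 mm above the bench. Holds a grey bearing housing: square 92 mm flange, four bolt holes, round boss 68 mm wide, 30 mm high, bore 50 mm, centred at x +72 mm. Origin: centre of underside; x lengthwise, z up. The other half is empty: middle of the clear end at x -62 mm, y 0.
- tray_oval: Fixed low grey steel tray, black rubber mat, 276 x 172 mm, rim 18 mm high, mat surface 5 mm above the bench. Holds a grey bearing housing: pointed oval flange 60 x 133 mm (long axis along y), two bolt holes, round boss 62 mm wide, 26 mm high, bore 44 mm, centred at x +72 mm. Origin: centre of underside; x lengthwise, z up. The other half is empty: middle of the clear end at x -62 mm, y 0.
- thrust_washer_2: The smaller thrust washer, pale bronze: flat ring 60 mm outside diameter, 8 mm thick, lying flat; hole 35 mm (clear passage at least 32 mm). 0.11 kg. Origin: centre of its underside; z up along its axis; it is round, so its yaw means nothing. Starts upright on the bench.
- bush_44: Plain light grey steel bush (open tube) 44 mm outside diameter, 45 mm tall; bore 34 mm (clear passage at least 32 mm). About 0.2 kg. Origin: centre of its underside; z up along its axis; it is round, so its yaw means nothing. Starts upright on the bench.
- pin_25: Slim tall turned steel pin, light grey: 25 mm diameter, 90 mm tall, with a small cross hole near the top. About 0.34 kg. Origin: centre of its underside; z up along its axis; it is round, so its yaw means nothing. Starts upright on the bench.
- bush_50: Plain light grey steel bush (open tube), the tallest bush: 50 mm outside diameter, 60 mm tall; bore 39 mm (clear passage at least 36 mm). About 0.33 kg. Origin: centre of its underside; z up along its axis; it is round, so its yaw means nothing. Starts upright on the bench.
- pin_30: Thick short turned steel pin, light grey: 30 mm diameter, 75 mm tall, with a small cross hole near the top. It stands 15 mm out of the 60 mm bush when home. About 0.41 kg. Origin: centre of its underside; z up along its axis; it is round, so its yaw means nothing. Starts upright on the bench.
- bush_60: Wide pale bronze bush, 60 mm outside diameter, 40 mm tall. Belongs to neither kit. Origin: centre of its underside; z up along its axis; it is round, so its yaw means nothing. Starts upright on the bench.
- thrust_washer: The large thrust washer, dark grey: flat ring 68 mm outside diameter, 9 mm thick, lying flat. Belongs to neither kit. Origin: centre of its underside; z up along its axis; it is round, so its yaw means nothing. Starts upright on the bench.

How it is judged:
At the end, for the whole second after the job is handed in: Each stack stands within 40 mm lengthwise and 45 mm sideways of the middle of its tray's clear end. Bush on washer within 8 mm; both pins inside their bushes (6.5 mm), feet on the mat; every height within 4 mm, upright within 0.1 rad, all at rest. Other stock moved under 25 mm (x of thrust_washer_2 in the frame of tray_oval between -0.102 and -0.022 m and y of thrust_washer_2 in the frame of tray_oval between -0.045 and 0.045 m and z of thrust_washer_2 in the frame of tray_oval between 0.001 and 0.009 m and linear speed of each of thrust_washer_2, bush_44, pin_25, bush_50, pin_30 below 0.02 m/s and angle between each of thrust_washer_2, bush_44, pin_25, bush_50, pin_30's own z axis and vertical below 0.1 rad and x of bush_44 in the frame of tray_oval between -0.102 and -0.022 m and y of bush_44 in the frame of tray_oval between -0.045 and 0.045 m and z of bush_44 in the frame of tray_oval between 0.009 and 0.017 m and x of pin_25 in the frame of tray_oval between -0.102 and -0.022 m and y of pin_25 in the frame of tray_oval between -0.045 and 0.045 m and z of pin_25 in the frame of tray_oval between 0.001 and 0.009 m and x of bush_50 in the frame of tray_square between -0.102 and -0.022 m and y of bush_50 in the frame of tray_square between -0.045 and 0.045 m and z of bush_50 in the frame of tray_square between 0.001 and 0.009 m and x of pin_30 in the frame of tray_square between -0.102 and -0.022 m and y of pin_30 in the frame of tray_square between -0.045 and 0.045 m and z of pin_30 in the frame of tray_square between 0.001 and 0.009 m and horizontal distance between bush_44 and thrust_washer_2 below 0.008 m and horizontal distance between pin_25 and bush_44 below 0.0065 m and horizontal distance between pin_30 and bush_50 below 0.0065 m); the robot touches nothing.
It fails at once if a part that belongs to neither kit was moved more than 25 mm (distance of any of bush_60, thrust_washer from where it was at the start of the episode above 0.025 m).
It also fails if it takes over 141 s, if anything falls off the work surface, if the arm or the gripper's body presses on something with over 40 N, if the wrist force passes 120 N, or if a joint passes its speed limit or range.

### The arm

A 6-joint arm with a two-finger parallel gripper is mounted at the origin on a cart in front of the work surface, level with it; the furniture and walls round the work are solid. World frame = base frame: x ahead of the robot, y to its left, z up, the work surface at z = 0. Lengths are in m, angles in rad, forces in N, time in s.
With the tool pointing down it reaches from about 0.35 to 0.725 m from the base axis. Payload 4.3 kg.
Tool frame: the origin (TCP) lies at the very end of the fingers, on their centre line; the grasp point (between the pads) lies 19 mm behind it (bot.grip_depth is the distance from the TCP to the grasp point, in m); x points along the fingers, y is the direction in which the jaws open and shut, and the axes are right-handed (so a half turn about x gives the same grasp; the last joint's range is limited). The gripper opens to 85 mm and grips with 20 to 120 N. Pads are 22 mm wide; open, the fingers measure 114 mm over their backs; the gripper's body (76 mm by 85 mm) begins 54 mm behind the grasp point. The pads swing forward as they close: fully open they stand 13 mm farther back than shut.
Start: joints at [-1.28, 0.377, 0.081, 1.274, 0, 1.46], TCP at [0.224, -0.529, 0.197] pointing down, gripper open.
Joint ranges: [-2.72, 2.72], [-0.84, 1.66], [-1.02, 1.22], [-1.77, 2.12], [-1.37, 1.28], [-3.14, 3.14]. Speed limits (rad/s): [2.57, 2.57, 3.14, 3.14, 3.14, 3.14].

### API

Orientations are given as [roll, pitch, yaw] about the fixed x, y, z axes, in that order (R = Rz(yaw) Ry(pitch) Rx(roll)).
In Python, from bench import bot, capture, job_done gives the robot as it stands.
- The arm moves only by the shell command python3 -m creep 'ROWS'. ROWS is a JSON object of lists of equal length, an entry for each row: "claw": the closure, from 0 (fully open) to 1 (shut); "xyz": the shift along the tool's x, y, z as a fraction of full scale, a list of three; "rotation": the turn, a rotation vector about the tool's x, y, z as a fraction of full scale, a list of three. In form: {"claw": [claw, ...], "xyz": [[x, y, z], ...], "rotation": [[rx, ry, rz], ...]}. A call has exactly 10 rows; each row shifts and turns the commanded pose from where the row before left it, along the tool's axes as they then stand; what a row does not reach is not made up. Full scale, the value 1, is 0.02 m for a shift and 180 degrees for a turn. A row lasts 1/8 s, in which the tool goes at most 62.5 mm and 10.7 degrees, less where a joint would pass 70% of its speed; a pose out of reach is approached as far as the arm can. A call with a number of a shift or a turn outside -1 to 1 is refused whole. A call with a gripper value outside its range is refused whole. The fingers move at their own pace and stop on an object; the grip force is fixed at half the most. Time passes only in rows, so rows that do not move let the fingers close, or fill a call up. It gives the time, the measured TCP pose, the force and the opening at its end, in the units of the state.
- bot.get_obs(): the state, without advancing time (a new reading comes with each control period).
- capture(name): name is "side" or "top"; returns a dict with "color" (420x560x3 uint8, blue, green, red), "range_z" (420x560 float32, m along the optical axis (not along the pixel's ray), 0 where there is no reading), "vfov" (degrees; the focal length in pixels is half the picture's height over the tangent of half this angle, whatever the lens; pixels are square), "cx", "cy" (the principal point, pixels), "pose" (4x4, takes a point from camera to world coordinates). Camera axes: x right, y down, z forward; pixel columns grow to the right and rows downward; lengths in m; the calibration is good to about 2 mm. A picture is of the moment at which its call begins.
- job_done(): hands the job in, once; it reports no verdict.
The state is a dict: "time_s": time; "joint_pos": joint angles; "joint_vel": joint speeds; "tau": joint torques, N m; "position": TCP position; "tcp_rot": TCP orientation; "force": force on the tool from outside, world axes, zero at the start; "wrist_torque": the same for the moment, N m; "gripper_width": opening from 0.0 (shut) to 1.0 (fully open).
Only numpy, scipy, OpenCV 4.12 (cv2) and the standard library are available. Lean on these libraries where they do the work, as an engineer would, in place of code of your own. Each camera call takes 0.05 s, during which the arm holds its last target. There are 200 camera calls.

## Working session

There is one attempt and no reset: what is moved stays moved. The work goes in short steps, Python scripts to look and compute and a shell command to move; the robot and the scene stay as the last step left them, time stands still between calls to the robot, and variables do not carry over. Pictures are saved under pics/ and viewed, about 12 in all and at most 16, crops included, and the job is handed in when it is done.

```bash
mkdir -p pics; ls; cat > h.py <<'E'
from bench import bot, capture, job_done
import numpy as np, cv2
def cloud(c):
    h,w=c["range_z"].shape; f=h/2/np.tan(np.radians(c["vfov"])/2)
    u,v=np.meshgrid(np.arange(w),np.arange(h)); z=c["range_z"]
    P=np.stack([(u-c["cx"])/f*z,(v-c["cy"])/f*z,z],-1)
    P=P@c["pose"][:3,:3].T+c["pose"][:3,3]; P[z==0]=np.nan
    return P
E
python3 - <<'E'
from h import *
print(bot.get_obs(), bot.grip_depth)
for n in("top","side"):
    c=capture(n); cv2.imwrite(f"pics/{n}0.png",c["color"]); np.savez(f"{n}0.npz",**c)
    print(n,c["vfov"],c["cx"],c["cy"],c["pose"].round(3))
E
```

```text
pics
{'time_s': 0.0, 'joint_pos': array([-1.28032378e+00,  3.78069339e-01,  7.96545811e-02,  1.27438086e+00,
       -4.41709292e-06,  1.46049220e+00]), 'joint_vel': array([-0.00190593,  0.00033896,  0.00127653, -0.00018513, -0.00064832,
       -0.00054063]), 'tau': array([ 8.27771655e-04, -4.63606596e+01,  2.69875091e+01,  2.07965233e-02,
        2.12370111e-05, -4.51973872e-07]), 'position': array([ 0.22412605, -0.52875694,  0.19556845]), 'tcp_rot': array([-1.67889114,  1.56879703,  1.8634782 ]), 'force': array([ 0.29139756, -0.00943589, -0.53146517]), 'wrist_torque': array([0.0057961 , 0.03620313, 0.04184659]), 'gripper_width': 1.0028158471135113} 0.0187
top 46.422731110422674 281.70881954940023 208.57573961406226 [[ 0.006 -0.996  0.094  0.427]
 [-1.    -0.004  0.03   0.022]
 [-0.029 -0.094 -0.995  1.214]
 [ 0.     0.     0.     1.   ]]
side 54.92788308164195 273.6460623120744 214.31073822336194 [[ 0.998 -0.022  0.065  0.496]
 [-0.065 -0.589  0.805 -0.728]
 [ 0.02  -0.808 -0.589  0.59 ]
 [ 0.     0.     0.     1.   ]]
```

View pics/top0.png

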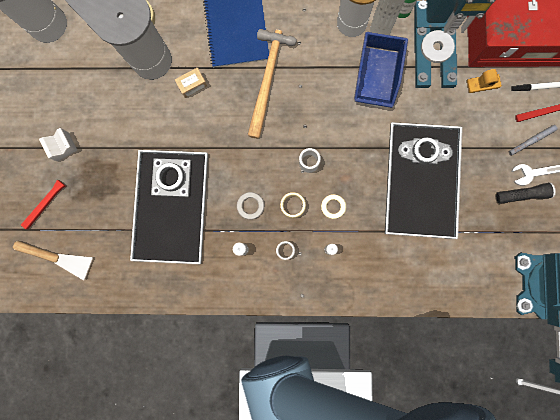

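View pics/side0.png

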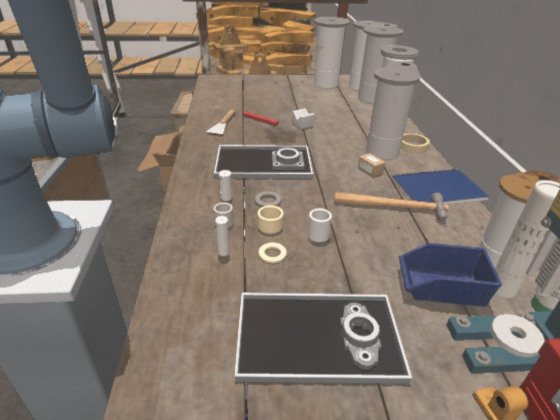

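The top view shows the square tray on the left (169,206) and the oval tray on the right (424,180). The loose parts are bush_50 (310,160), large washer (250,206), bush_60 (293,205), washer_2 (333,206), pins (240,250) and (332,250), and bush_44 (286,250). Next I'll measure them.

```bash
cat >> h.py <<'E'
def meas(c,box,zlo,zhi):
    u0,u1,v0,v1=box; P=cloud(c)[v0:v1,u0:u1].reshape(-1,3)
    q=P[(P[:,2]>zlo)&(P[:,2]<zhi)]
    if len(q)<3: return None
    (x,y),r=cv2.minEnclosingCircle((q[:,:2]*1000).astype(np.float32))
    return len(q),np.round([x,y,2*r,np.median(q[:,2])*1000,np.nanmax(P[:,2])*1000],1),np.round(q[:,:2].mean(0)*1000,1)
E
python3 - <<'E'
from h import *
c=dict(np.load("top0.npz")); P=cloud(c)
for n,u,v,lo,hi in[("b50",310,160,.05,.07),("tw",250,206,.004,.02),("b60",293,205,.03,.05),("tw2",333,206,.004,.02),("pinL",240,250,.06,.11),("b44",286,250,.036,.055),("pinR",332,250,.06,.11)]:
    print(n,meas(c,(u-19,u+20,v-19,v+20),lo,hi))
for n,(u0,u1,v0,v1) in dict(sq=(122,216,140,272),ov=(378,470,115,246)).items():
    p=P[v0:v1,u0:u1].reshape(-1,3); q=p[(p[:,2]>.011)&(p[:,2]<.025)]
    r=cv2.minAreaRect((q[:,:2]*1000).astype(np.float32)); print(n,len(q),r)
    m=P[(v0+v1)//2+5:v1-25,u0+25:u1-25,2]; print("mat z",np.nanmedian(m), "boss",)
c=dict(np.load("side0.npz"));
for n,u,v,lo,hi in[("b50",320,225,.05,.07),("tw",267,199,.004,.02),("b60",270,219,.03,.05),("tw2",272,253,.004,.02),("pinL",225,185,.065,.11),("b44",223,215,.036,.055),("pinR",222,235,.08,.11)]:
    print(n,meas(c,(u-19,u+20,v-24,v+25),lo,hi))
E
```

```text
b50 (144, array([657. ,  -7.5,  50.7,  59.1,  65.1]), array([657.4,  -8. ]))
tw (390, array([552.9, 143. , 111.6,   8.6,  15.9]), array([549.4, 137.1]))
b60 (172, array([548.4,  32. ,  60.5,  39.5,  44.7]), array([548.1,  32.1]))
tw2 (293, array([551.5, -73.6, 121.4,   7.5,  13.1]), array([546.8, -68.7]))
pinL (132, array([440.6, 156. ,  29.8,  74.5,  79.7]), array([440.6, 155.5]))
b44 (98, array([438.2,  49.4,  43.7,  44.3,  48.9]), array([438.2,  49.8]))
pinR (100, array([441.3, -57.9,  24.7,  89.2,  94.7]), array([441.2, -57.4]))
sq 1566 ((545.68701171875, 338.7271728515625), (175.47793579101562, 277.887451171875), 87.83518981933594)
mat z 0.004961216812898628 boss
ov 1403 ((613.4712524414062, -289.1677551269531), (175.22511291503906, 278.8951416015625), 86.3056640625)
mat z 0.0047559488689931095 boss
b50 (207, array([657.8, -10.2,  51.5,  57.3,  61.8]), array([656.8, -11.6]))
tw (389, array([548.5, 140.4, 252.1,   8.7,  42.4]), array([549.3, 144.1]))
b60 (234, array([548.2,  29.2,  60.9,  37.2,  42.4]), array([547.7,  27.4]))
tw2 (354, array([553. , -42.8, 116.7,   7.7,  15.1]), array([547.6, -59.5]))
pinL (93, array([441.3, 153.5,  33. ,  73.4,  76.3]), array([441.1, 150.3]))
b44 (194, array([440.1,  -1.1, 144.5,  43.6,  91.5]), array([440.1,  18.8]))
pinR (115, array([440.4, -59.9,  27.5,  88.7,  91.5]), array([442., -63.]))
```

```bash
python3 -m creep '{"claw":[0,0,0,0,0,0,0,0,0,0],"xyz":[[0,0,0],[0,0,0],[0,0,0],[0,0,0],[0,0,0],[0,0,0],[0,0,0],[0,0,0],[0,0,0],[0,0,0]],"rotation":[[-0.0465,0,0],[-0.0465,0,0],[-0.0465,0,0],[-0.0465,0,0],[-0.0465,0,0],[-0.0465,0,0],[-0.0465,0,0],[-0.0465,0,0],[0,0,0],[0,0,0]]}'
python3 - <<'E'
from h import *
from scipy.spatial.transform import Rotation as R
o=bot.get_obs(); print(R.from_euler('xyz',o['tcp_rot']).as_matrix().round(3),o['joint_pos'])
E
```

```text
time_s: 1.35
position: [0.2243, -0.5293, 0.1963]
tcp_rot: [-2.848, 1.57, 1.861]
force: [0.1, 0.8, -0.1]
gripper_width: 0.998
[[-0.     1.    -0.003]
 [ 0.    -0.003 -1.   ]
 [-1.    -0.    -0.   ]] [-1.28030415e+00  3.77523503e-01  8.06479526e-02  1.27436266e+00
  3.39058796e-07  2.93862427e-01]
```

```bash
python3 -m creep '{"claw":[0,0,0,0,0,0,0,0,0,0],"xyz":[[0,0.7,-1],[0,0.7,-1],[0,0.7,-1],[0,0.7,-1],[0,0.7,-1],[0,0.7,-1],[0,0.7,-1],[0,0.7,-1],[0,0.7,-1],[0,0.7,-1]],"rotation":[[0,0,0],[0,0,0],[0,0,0],[0,0,0],[0,0,0],[0,0,0],[0,0,0],[0,0,0],[0,0,0],[0,0,0]]}'
python3 -m creep '{"claw":[0,0,0,0,0,0,0,0,0,0],"xyz":[[0,0.7,-1],[0,0.7,-1],[0,0.7,-1],[0,0.7,-1],[0,0.7,-1],[0,0.7,-1],[0,0.7,-1],[0,0.7,-1],[0,0.7,-1],[0,0.7,-1]],"rotation":[[0,0,0],[0,0,0],[0,0,0],[0,0,0],[0,0,0],[0,0,0],[0,0,0],[0,0,0],[0,0,0],[0,0,0]]}'
python3 -m creep '{"claw":[0,0,0,0,0,0,0,0,0,0],"xyz":[[0,0.7,-1],[0,0.7,-1],[0,0.7,-0.9],[1,0,0],[1,0,0],[1,0,0],[1,0,0],[1,0,0],[1,0,0],[0,0,0]],"rotation":[[0,0,0],[0,0,0],[0,0,0],[0,0,0],[0,0,0],[0,0,0],[0,0,0],[0,0,0],[0,0,0],[0,0,0]]}'
python3 - <<'E'
from h import *
c=capture("side"); i=c["color"][130:330,170:370]; cv2.imwrite("pics/s1.png",cv2.resize(i,None,fx=3,fy=3))
c=capture("top"); P=cloud(c)
q=P[190:222,318:349].reshape(-1,3);q=q[(q[:,2]>.004)&(q[:,2]<.012)];print(len(q),q.mean(0), bot.get_obs()["position"])
c=dict(np.load("top0.npz"));P=cloud(c);q=P[190:222,318:349].reshape(-1,3);q=q[(q[:,2]>.0045)&(q[:,2]<.012)&(np.hypot(q[:,0]-.547,q[:,1]+.07)<.035)];print(len(q),cv2.minEnclosingCircle((q[:,:2]*1000).astype(np.float32)))
E
```

```text
time_s: 2.6
position: [0.3652, -0.3282, 0.1966]
tcp_rot: [0.796, 1.571, -0.776]
force: [0.6, 0.3, 1.2]
gripper_width: 0.998
time_s: 3.85
position: [0.5051, -0.1284, 0.1966]
tcp_rot: [0.791, 1.571, -0.782]
force: [-0.1, -0.2, 0.1]
gripper_width: 1.002
time_s: 5.1
position: [0.5451, -0.0708, 0.0751]
tcp_rot: [-1.786, 1.567, 2.925]
force: [0.3, 0.3, 1.1]
gripper_width: 0.995
11 [ 0.55801377 -0.03835486  0.0062811 ] [ 0.54693335 -0.07148157  0.07701359]
258 ((547.240478515625, -70.65620422363281), 32.31551742553711)
```

View pics/s1.png

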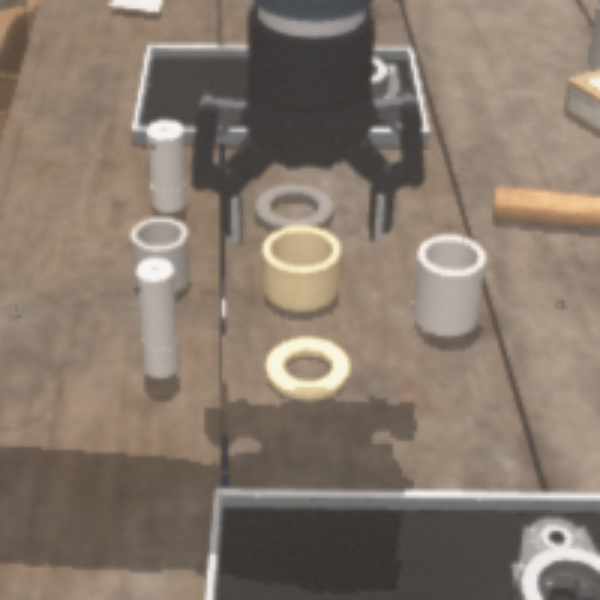

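The picture shows the jaws at (238,240) and (378,240) straddling the washer at (308,367), centred in x. I'll descend and grip.

```bash
python3 -m creep '{"claw":[0,0,0,0,1,1,1,1,1,1],"xyz":[[1,0,0],[1,0,0],[1,0,0],[0.9,0,0],[0,0,0],[0,0,0],[0,0,0],[0,0,0],[0,0,0],[0,0,0]],"rotation":[[0,0,0],[0,0,0],[0,0,0],[0,0,0],[0,0,0],[0,0,0],[0,0,0],[0,0,0],[0,0,0],[0,0,0]]}'
python3 - <<'E'
from h import *
c=capture("side"); i=c["color"][180:310,190:360]; cv2.imwrite("pics/s2.png",cv2.resize(i,None,fx=4,fy=4,interpolation=cv2.INTER_CUBIC))
E
```

```text
time_s: 6.45
position: [0.547, -0.0719, -0.0014]
tcp_rot: [1.015, 1.571, -0.557]
force: [0.6, 0.2, 0.5]
gripper_width: -0.0
```

View pics/s2.png

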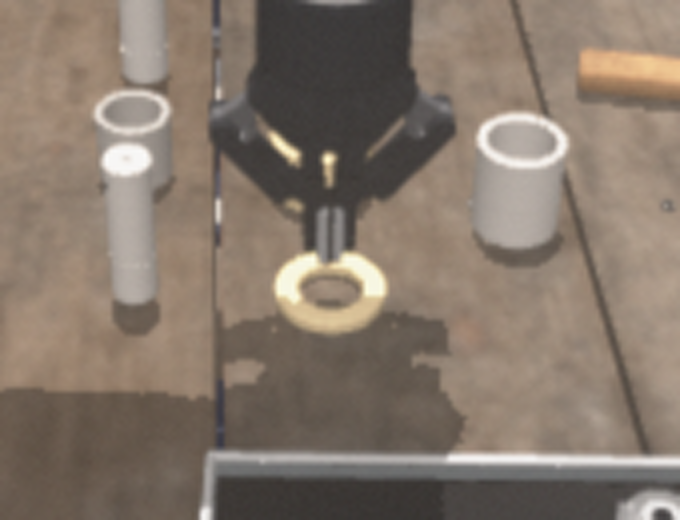

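The jaws shut on nothing: the tip at (330,258) appears behind or above the washer centre at (330,290). I'll measure where the tips really are.

```bash
python3 - <<'E'
from h import *
c=capture("side"); P=cloud(c)
for u,v in[(272,234),(272,238),(272,241),(272,243),(272,246),(272,253),(272,259)]: print(u,v,(P[v,u]*1000).round(1))
c=capture("top"); P=cloud(c); q=P[185:225,312:353].reshape(-1,3); q=q[(q[:,2]>.004)&(q[:,2]<.012)]; print(len(q),q.mean(0))
E
```

```text
272 234 [545.6 -79.5  64.4]
272 238 [545.4 -84.3  57.7]
272 241 [545.5 -85.   50.2]
272 243 [545.9 -81.3  41.6]
272 246 [548.4 -51.3   7.5]
272 253 [ 5.476e+02 -6.580e+01 -1.000e-01]
272 259 [545.7 -93.4   7.5]
7 [ 0.55076615 -0.02758258  0.00483509]
```

```bash
cat >> h.py <<'E'
def tips():
    o=bot.get_obs(); t=o["position"]; P=cloud(capture("side")).reshape(-1,3)
    m=(abs(P[:,0]-t[0])<.07)&(abs(P[:,1]-t[1]+.011)<.006)&(P[:,2]>t[2]+.008)&(P[:,2]<t[2]+.075)
    q=P[m]; z=q[:,2].min(); b=q[q[:,2]<z+.02]
    print("tcp",t.round(4),"w",round(o["gripper_width"],3),"F",o["force"].round(1),"tip z",z.round(4),"x range",b[:,0].min().round(4),b[:,0].max().round(4),"n",len(q))
    return q
E
python3 -c "
from h import *
q=tips(); print(np.sort(q[:,2])[:15].round(3), bot.get_obs()['joint_pos'])"
python3 -m creep '{"claw":[0,0,0,0,0,0,0,0,0,0],"xyz":[[0,0,0],[0,0,0],[0,0,0],[0,0,0],[0,0,0],[0,0,0],[0,0,0],[0,0,0],[0,0,0],[0,0,0]],"rotation":[[0,0,0],[0,0,0],[0,0,0],[0,0,0],[0,0,0],[0,0,0],[0,0,0],[0,0,0],[0,0,0],[0,0,0]]}'
python3 -c "
from h import *
q=tips(); print(np.sort(q[:,2])[:15].round(3))"
```

```text
tcp [ 0.5469 -0.0719 -0.0015] w 0.003 F [ 0.2  0.4 -0.8] tip z 0.0066 x range 0.5207 0.5746 n 213
[0.007 0.007 0.007 0.007 0.007 0.007 0.007 0.007 0.007 0.007 0.007 0.007
 0.007 0.007 0.008] [-2.45690944e-01  4.71603211e-01 -3.18050422e-01  7.81230332e-01
 -8.28072047e-05  1.32646513e+00]
time_s: 7.9
position: [0.547, -0.0719, -0.0015]
tcp_rot: [0.195, 1.571, -1.377]
force: [0.3, 0.3, -0.2]
gripper_width: 1.003
tcp [ 0.547  -0.0719 -0.0015] w 1.003 F [ 0.3  0.3 -0.2] tip z 0.0066 x range 0.5187 0.5748 n 163
[0.007 0.007 0.007 0.007 0.007 0.007 0.007 0.007 0.007 0.007 0.007 0.007
 0.007 0.007 0.007]
```

```bash
sed -i 's/t\[2\]+.008/max(t[2]+.008,.013)/' h.py; python3 -c "
from h import *
q=tips(); print(np.sort(q[:,2])[:15].round(3))
c=capture('side'); i=c['color'][180:310,190:360]; cv2.imwrite('pics/s3.png',cv2.resize(i,None,fx=4,fy=4,interpolation=cv2.INTER_CUBIC))"
```

```text
tcp [ 0.5469 -0.0719 -0.0015] w 1.0 F [-0.   0.5 -0.5] tip z 0.0482 x range 0.4897 0.6018 n 109
[0.048 0.049 0.049 0.049 0.049 0.05  0.051 0.051 0.052 0.053 0.053 0.053
 0.054 0.054 0.055]
```

View pics/s3.png

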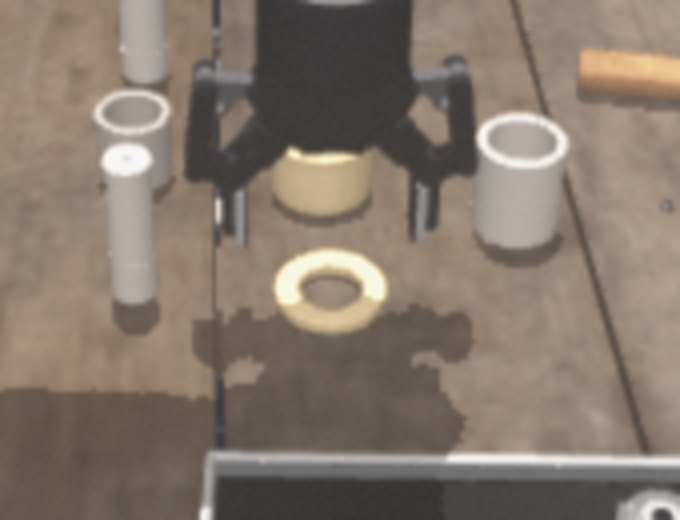

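The open fingertips at (240,240) and (420,240) sit about 48 mm above the bench, while the reported TCP z is -1.5 mm. So the real tips are about 35 mm higher than the reported TCP. I'll lower on camera evidence and watch the force.

```bash
python3 -m creep '{"claw":[0,0,0,0,0,0,0,0,0,0],"xyz":[[0.4,0,0],[0.4,0,0],[0.4,0,0],[0.3,0,0],[0,0,0],[0,0,0],[0,0,0],[0,0,0],[0,0,0],[0,0,0]],"rotation":[[0,0,0],[0,0,0],[0,0,0],[0,0,0],[0,0,0],[0,0,0],[0,0,0],[0,0,0],[0,0,0],[0,0,0]]}'
cat >> h.py <<'E'
def otips(lo=.003):
    o=bot.get_obs(); t=o["position"]; P=cloud(capture("side")).reshape(-1,3)
    m=(abs(P[:,0]-t[0])<.062)&(abs(P[:,0]-t[0])>.036)&(abs(P[:,1]-t[1]+.011)<.006)&(P[:,2]>lo)&(P[:,2]<.08)
    q=P[m]; print("tcp",t.round(4),"w",round(o["gripper_width"],3),"tip z",np.sort(q[:,2])[:8].round(4),"x",q[:,0].min().round(4),q[:,0].max().round(4),"y",np.median(q[:,1]).round(4))
E
python3 -c "
from h import *
otips(.004)"
```

```text
time_s: 9.3
position: [0.547, -0.0719, -0.0314]
tcp_rot: [0.917, 1.571, -0.655]
force: [-0.1, 0.6, -0.6]
gripper_width: 1.001
tcp [ 0.547  -0.0719 -0.0314] w 1.001 tip z [0.0169 0.0181 0.0191 0.0192 0.0196 0.0201 0.0205 0.0212] x 0.4857 0.609 y -0.0827
```

```bash
python3 -m creep '{"claw":[0,0,0,1,1,1,1,1,1,1],"xyz":[[0.33,0,0],[0,0,0],[0,0,0],[0,0,0],[0,0,0],[0,0,0],[0,0,0],[0,0,0],[0,0,0],[0,0,0]],"rotation":[[0,0,0],[0,0,0],[0,0,0],[0,0,0],[0,0,0],[0,0,0],[0,0,0],[0,0,0],[0,0,0],[0,0,0]]}'
```

```text
time_s: 10.6
position: [0.5475, -0.072, -0.037]
tcp_rot: [1.314, 1.57, -0.259]
force: [-2.8, 0.1, 5.7]
gripper_width: 0.655
```

```bash
python3 -m creep '{"claw":[1,1,1,1,1,1,1,1,1,1],"xyz":[[-0.5,0,0],[-1,0,0],[-1,0,0],[-1,0,0],[0,0,0],[0,0,0],[0,0,0],[0,0,0],[0,0,0],[0,0,0]],"rotation":[[0,0,0],[0,0,0],[0,0,0],[0,0,0],[0,0,0],[0,0,0],[0,0,0],[0,0,0],[0,0,0],[0,0,0]]}'
python3 - <<'E'
from h import *
c=capture("side"); i=c["color"][160:290,190:360]; cv2.imwrite("pics/s4.png",cv2.resize(i,None,fx=4,fy=4,interpolation=cv2.INTER_CUBIC))
P=cloud(c); q=P[180:300,200:340].reshape(-1,3); m=(q[:,2]>.02)&(abs(q[:,0]-.547)<.05)&(abs(q[:,1]+.07)<.04); z=q[m]
print(np.histogram(z[:,2],bins=np.arange(.02,.12,.005)))
np.savez("g.npz",z=z)
E
```

```text
time_s: 11.85
position: [0.5469, -0.0719, 0.0317]
tcp_rot: [-1.325, 1.571, -2.897]
force: [-1.0, -0.8, -1.3]
gripper_width: 0.656
(array([  0,   0,   0,   0,   0,   0,   0,   0,   0,   6, 102, 271,  28,
        26,  30,  27,  28,  25,  29]), array([0.02 , 0.025, 0.03 , 0.035, 0.04 , 0.045, 0.05 , 0.055, 0.06 ,
       0.065, 0.07 , 0.075, 0.08 , 0.085, 0.09 , 0.095, 0.1  , 0.105,
       0.11 , 0.115]))
```

View pics/s4.png

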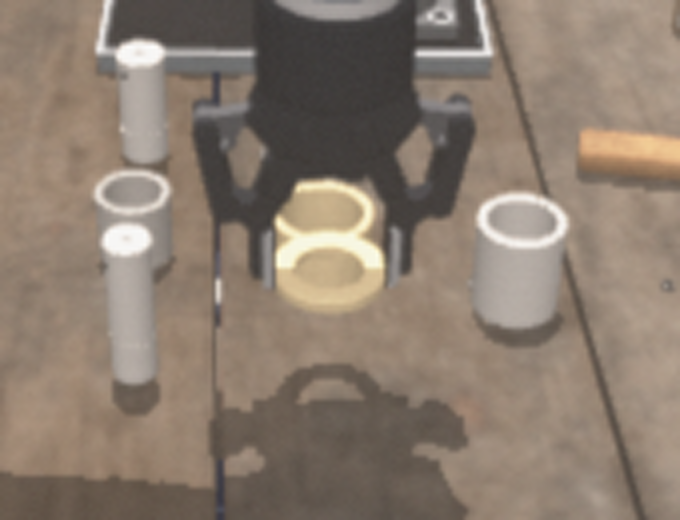

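The washer is gripped flat at (330,270). I'll carry it to the oval tray.

```bash
python3 -m creep '{"claw":[1,1,1,1,1,1,1,1,1,1],"xyz":[[0,0,0.5],[0,0,1],[0,0,1],[0,0,1],[0,0,1],[0,0,1],[0,0,1],[0,0,1],[0,0,1],[0,0,1]],"rotation":[[0,0,0],[0,0,0],[0,0,0],[0,0,0],[0,0,0],[0,0,0],[0,0,0],[0,0,0],[0,0,0],[0,0,0]]}'
python3 -m creep '{"claw":[1,1,1,1,1,1,1,1,1,1],"xyz":[[0,0.25,0.65],[0,0,0.5],[1,0,0],[0.9,0,0],[0.6,0,0],[0.3,0,0],[0.2,0,0],[0.1,0,0],[0,0,0],[0,0,0]],"rotation":[[0,0,0],[0,0,0],[0,0,0],[0,0,0],[0,0,0],[0,0,0],[0,0,0],[0,0,0],[0,0,0],[0,0,0]]}'
```

```text
time_s: 13.15
position: [0.5467, -0.2632, 0.0319]
tcp_rot: [0.431, 1.571, -1.141]
force: [0.2, 0.2, -1.1]
gripper_width: 0.658
time_s: 14.4
position: [0.552, -0.2851, -0.0297]
tcp_rot: [0.975, 1.57, -0.598]
force: [-0.4, 0.1, -0.4]
gripper_width: 0.656
```

```bash
python3 -m creep '{"claw":[1,1,0,0,0,0,0,0,0,0],"xyz":[[0.1,0,0],[0,0,0],[0,0,0],[0,0,0],[0,0,0],[-0.5,0,0],[-1,0,0],[-1,0,0],[-1,0,0],[-1,0,0]],"rotation":[[0,0,0],[0,0,0],[0,0,0],[0,0,0],[0,0,0],[0,0,0],[0,0,0],[0,0,0],[0,0,0],[0,0,0]]}'
python3 -m creep '{"claw":[0,0,0,0,0,0,0,0,0,0],"xyz":[[-1,0,0],[-1,0,0],[0,-0.34,-1],[0,-0.34,-1],[0,-0.34,-1],[0,-0.34,-1],[0,-0.34,-1],[0,-0.34,-1],[0,-0.34,-1],[0,-0.34,-1]],"rotation":[[0,0,0],[0,0,0],[0,0,0],[0,0,0],[0,0,0],[0,0,0],[0,0,0],[0,0,0],[0,0,0],[0,0,0]]}'
python3 -m creep '{"claw":[0,0,0,0,0,0,0,0,0,0],"xyz":[[0,-0.34,-1],[0,-0.34,-1],[0,-0.34,-1],[0,-0.34,-1],[0,-0.34,-1],[0,-0.34,-1],[0,-0.34,-1],[0,-0.34,-1],[0,-0.23,-0.7],[0,0,0]],"rotation":[[0,0,0],[0,0,0],[0,0,0],[0,0,0],[0,0,0],[0,0,0],[0,0,0],[0,0,0],[0,0,0],[0,0,0]]}'
python3 - <<'E'
from h import *
for n,lo,hi in (("top",.0095,.0165),("side",.0095,.0165)):
    c=capture(n); np.savez(n+"1.npz",**c); q=cloud(c).reshape(-1,3)
    q=q[(np.hypot(q[:,0]-.552,q[:,1]+.285)<.042)&(q[:,2]>lo)&(q[:,2]<hi)]
    print(n,len(q),np.median(q[:,2]),cv2.minEnclosingCircle((q[:,:2]*1000).astype(np.float32)))
E
```

```text
time_s: 15.65
position: [0.5519, -0.285, 0.0594]
tcp_rot: [0.915, 1.57, -0.657]
force: [-0.3, -0.2, 0.6]
gripper_width: 1.0
time_s: 16.9
position: [0.4971, -0.1237, 0.0981]
tcp_rot: [1.131, 1.57, -0.441]
force: [0.0, 0.1, -0.8]
gripper_width: 0.995
time_s: 18.15
position: [0.4383, 0.0501, 0.0979]
tcp_rot: [-0.054, 1.571, -1.625]
force: [-0.5, -0.1, 0.1]
gripper_width: 0.996
top 287 0.012664692674635214 ((550.9658813476562, -284.1647644042969), 39.7437744140625)
side 542 0.01281438879758856 ((550.1163940429688, -282.2376403808594), 30.751005172729492)
```

```bash
python3 -m creep '{"claw":[0,0,0,0,0,0,0,0,0,0],"xyz":[[1,0,0],[1,0,0],[1,0,0],[1,0,0],[1,0,0],[0.7,0,0],[0.4,0,0],[0.05,0,0],[0,0,0],[0,0,0]],"rotation":[[0,0,0],[0,0,0],[0,0,0],[0,0,0],[0,0,0],[0,0,0],[0,0,0],[0,0,0],[0,0,0],[0,0,0]]}'
python3 -m creep '{"claw":[1,1,1,1,1,1,1,1,1,1],"xyz":[[0,0,0],[0,0,0],[0,0,0],[0,0,0],[0,0,0],[0,0,0],[-0.3,0,0],[-1,0,0],[-1,0,0],[-1,0,0]],"rotation":[[0,0,0],[0,0,0],[0,0,0],[0,0,0],[0,0,0],[0,0,0],[0,0,0],[0,0,0],[0,0,0],[0,0,0]]}'
python3 - <<'E'
from h import *
for n in ("top","side"):
    c=capture(n); q=cloud(c).reshape(-1,3); t=bot.get_obs()["position"]
    q=q[(np.hypot(q[:,0]-t[0],q[:,1]-t[1])<.05)&(q[:,2]>.01)&(q[:,2]<.13)]
    print(n,t,len(q),np.histogram(q[:,2],bins=np.arange(.03,.125,.005))[0])
i=c["color"][140:270,140:310]; cv2.imwrite("pics/s5.png",cv2.resize(i,None,fx=4,fy=4,interpolation=cv2.INTER_CUBIC))
E
```

```text
time_s: 19.5
position: [0.4394, 0.0491, -0.0246]
tcp_rot: [1.435, 1.57, -0.137]
force: [-0.3, 0.7, 0.6]
gripper_width: 0.998
time_s: 20.75
position: [0.4383, 0.0493, 0.0415]
tcp_rot: [-1.421, 1.57, -2.993]
force: [1.2, 0.7, -1.1]
gripper_width: 0.496
top [0.44019255 0.04923081 0.04376807] 0 [0 0 0 0 0 0 0 0 0 0 0 0 0 0 0 0 0 0]
side [0.44052794 0.04920247 0.04267627] 699 [  0   0   0   0   0   0   0   4  32  39  36  53  69  82  86  88 112  26]
```

View pics/s5.png

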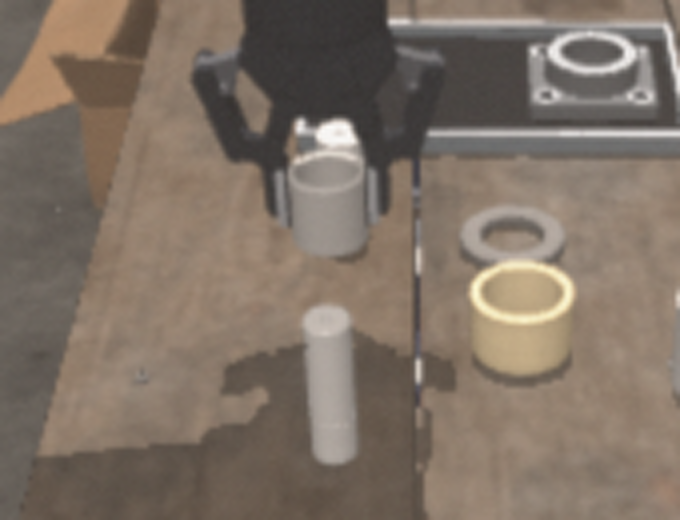

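```bash
python3 -m creep '{"claw":[1,1,1,1,1,1,1,1,1,1],"xyz":[[-1,0,0],[-1,0,0],[-1,0,0],[-0.4,0,0],[0,0.34,1],[0,0.34,1],[0,0.34,1],[0,0.34,1],[0,0.34,1],[0,0.34,1]],"rotation":[[0,0,0],[0,0,0],[0,0,0],[0,0,0],[0,0,0],[0,0,0],[0,0,0],[0,0,0],[0,0,0],[0,0,0]]}'
python3 -m creep '{"claw":[1,1,1,1,1,1,1,1,1,1],"xyz":[[0,0.34,1],[0,0.34,1],[0,0.34,1],[0,0.34,1],[0,0.34,1],[0,0.34,1],[0,0.34,1],[0,0.34,1],[0,0.34,1],[0,0.34,1]],"rotation":[[0,0,0],[0,0,0],[0,0,0],[0,0,0],[0,0,0],[0,0,0],[0,0,0],[0,0,0],[0,0,0],[0,0,0]]}'
python3 -m creep '{"claw":[1,1,1,1,1,1,1,1,1,1],"xyz":[[0,0.2,0.62],[1,0,0],[1,0,0],[1,0,0],[1,0,0],[0.6,0,0],[0,0,0],[0,0,0],[0,0,0],[0,0,0]],"rotation":[[0,0,0],[0,0,0],[0,0,0],[0,0,0],[0,0,0],[0,0,0],[0,0,0],[0,0,0],[0,0,0],[0,0,0]]}'
python3 -c "
from h import *
for i in range(4): capture('side'); print(bot.get_obs()['position'])"
```

```text
time_s: 22.1
position: [0.4789, -0.0714, 0.1079]
tcp_rot: [-1.841, 1.569, 2.87]
force: [-0.2, -1.0, -1.9]
gripper_width: 0.499
time_s: 23.35
position: [0.5474, -0.2723, 0.1088]
tcp_rot: [0.339, 1.571, -1.233]
force: [-0.7, 0.6, -1.3]
gripper_width: 0.498
time_s: 24.6
position: [0.5516, -0.2836, 0.0176]
tcp_rot: [0.967, 1.569, -0.605]
force: [0.1, 0.2, -2.4]
gripper_width: 0.501
[ 0.55143495 -0.28354723  0.01745041]
[ 0.55131796 -0.28345446  0.01730945]
[ 0.55123354 -0.28339282  0.01719199]
[ 0.55117914 -0.28333614  0.01708754]
```

```bash
python3 -m creep '{"claw":[1,1,1,1,1,1,0,0,0,0],"xyz":[[0.6,0,0],[0.4,0,0],[0.2,0,0],[0.1,0,0],[0.1,0,0],[0,0,0],[0,0,0],[0,0,0],[0,0,0],[0,0,0]],"rotation":[[0,0,0],[0,0,0],[0,0,0],[0,0,0],[0,0,0],[0,0,0],[0,0,0],[0,0,0],[0,0,0],[0,0,0]]}'
python3 -m creep '{"claw":[0,0,0,0,0,0,0,0,0,0],"xyz":[[-0.4,0,0],[-1,0,0],[-1,0,0],[-1,0,0],[-1,0,0],[-1,0,0],[-0.2,0,0],[0,-0.49,-1],[0,-0.49,-1],[0,-0.49,-1]],"rotation":[[0,0,0],[0,0,0],[0,0,0],[0,0,0],[0,0,0],[0,0,0],[0,0,0],[0,0,0],[0,0,0],[0,0,0]]}'
python3 -m creep '{"claw":[0,0,0,0,0,0,0,0,0,0],"xyz":[[0,-0.49,-1],[0,-0.49,-1],[0,-0.49,-1],[0,-0.49,-1],[0,-0.49,-1],[0,-0.49,-1],[0,-0.49,-1],[0,-0.49,-1],[0,-0.12,-0.22],[0,0,0]],"rotation":[[0,0,0],[0,0,0],[0,0,0],[0,0,0],[0,0,0],[0,0,0],[0,0,0],[0,0,0],[0,0,0],[0,0,0]]}'
python3 - <<'E'
from h import *
for n in("top","side"):
    c=capture(n); np.savez(n+"2.npz",**c); q=cloud(c).reshape(-1,3); k=q[(np.hypot(q[:,0]-.552,q[:,1]+.285)<.042)&(q[:,2]>.052)&(q[:,2]<.066)]
    print(n,len(k),np.median(k[:,2]),cv2.minEnclosingCircle((k[:,:2]*1000).astype(np.float32)))
    k=q[(np.hypot(q[:,0]-.552,q[:,1]+.285)<.042)&(q[:,2]>.0095)&(q[:,2]<.0165)];print(len(k),cv2.minEnclosingCircle((k[:,:2]*1000).astype(np.float32)))
print(bot.get_obs()["position"])
E
```

```text
time_s: 26.05
position: [0.5512, -0.2834, -0.0109]
tcp_rot: [0.855, 1.57, -0.717]
force: [0.8, 0.6, -0.7]
gripper_width: 1.002
time_s: 27.3
position: [0.521, -0.2225, 0.1002]
tcp_rot: [-2.09, 1.57, 2.621]
force: [-0.2, 0.1, -0.5]
gripper_width: 1.001
time_s: 28.55
position: [0.4413, -0.0586, 0.101]
tcp_rot: [0.729, 1.57, -0.842]
force: [-0.2, -1.2, 0.3]
gripper_width: 0.998
top 111 0.05739671178014438 ((549.3464965820312, -283.27880859375), 22.50104522705078)
170 ((550.3557739257812, -284.5539855957031), 35.267513275146484)
side 235 0.056874310266193606 ((550.0252685546875, -284.5074157714844), 22.618593215942383)
289 ((550.1802978515625, -283.4261779785156), 30.347366333007812)
[ 0.44180524 -0.05922548  0.10105558]
```

```bash
python3 -m creep '{"claw":[0,0,0,0,0,1,1,1,1,1],"xyz":[[1,0,0],[1,0,0],[1,0,0],[0.5,0,0],[0.2,0,0],[0,0,0],[0,0,0],[0,0,0],[0,0,0],[0,0,0]],"rotation":[[0,0,0],[0,0,0],[0,0,0],[0,0,0],[0,0,0],[0,0,0],[0,0,0],[0,0,0],[0,0,0],[0,0,0]]}'
python3 -m creep '{"claw":[1,1,1,1,1,1,1,1,1,1],"xyz":[[0,0,0],[0,0,0],[-0.4,0,0],[-1,0,0],[-1,0,0],[-1,0,0],[-1,0,0],[0,0,0],[0,0,0],[0,0,0]],"rotation":[[0,0,0],[0,0,0],[0,0,0],[0,0,0],[0,0,0],[0,0,0],[0,0,0],[0,0,0],[0,0,0],[0,0,0]]}'
python3 - <<'E'
from h import *
c=capture("side"); print(bot.get_obs()["position"])
i=c["color"][130:260,140:310]; cv2.imwrite("pics/s6.png",cv2.resize(i,None,fx=4,fy=4,interpolation=cv2.INTER_CUBIC))
E
```

```text
time_s: 29.9
position: [0.4419, -0.0589, 0.0275]
tcp_rot: [1.288, 1.569, -0.284]
force: [-0.1, -0.2, 4.5]
gripper_width: 0.278
time_s: 31.15
position: [0.4401, -0.0585, 0.1137]
tcp_rot: [-1.799, 1.568, 2.912]
force: [-0.1, -0.4, -3.1]
gripper_width: 0.272
[ 0.44020538 -0.05849254  0.11386647]
```

View pics/s6.png

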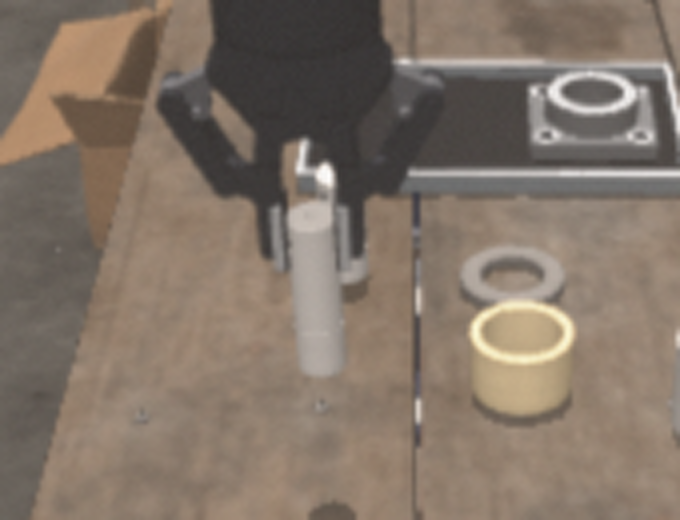

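The pin is held upright at (318,290). I'll move it over the bush.

```bash
python3 -m creep '{"claw":[1,1,1,1,1,1,1,1,1,1],"xyz":[[0,0.49,1],[0,0.49,1],[0,0.49,1],[0,0.49,1],[0,0.49,1],[0,0.49,1],[0,0.49,1],[0,0.49,1],[0,0.49,1],[0,0.49,1]],"rotation":[[0,0,0],[0,0,0],[0,0,0],[0,0,0],[0,0,0],[0,0,0],[0,0,0],[0,0,0],[0,0,0],[0,0,0]]}'
python3 -m creep '{"claw":[1,1,1,1,1,1,1,1,1,1],"xyz":[[0,0.49,1],[0,0.13,0.28],[0,0,0],[0.8,0,0],[0,0,0],[0,0,0],[0,0,0],[0,0,0],[0,0,0],[0,0,0]],"rotation":[[0,0,0],[0,0,0],[0,0,0],[0,0,0],[0,0,0],[0,0,0],[0,0,0],[0,0,0],[0,0,0],[0,0,0]]}'
python3 - <<'E'
from h import *
c=capture("side"); t=bot.get_obs()["position"]; print(t)
P=cloud(c); q=P.reshape(-1,3)
k=q[(abs(q[:,0]-t[0])<.02)&(abs(q[:,1]-t[1]+.0)<.03)&(q[:,2]>.062)&(q[:,2]<.12)]
for lo in np.arange(.062,.12,.006):
    s=k[(k[:,2]>=lo)&(k[:,2]<lo+.006)]
    if len(s): print(lo.round(3),len(s),s.min(0).round(4),s.max(0).round(4))
i=c["color"][225:385,250:430]; cv2.imwrite("pics/s7.png",cv2.resize(i,None,fx=3.6,fy=3.6,interpolation=cv2.INTER_CUBIC))
E
```

```text
time_s: 32.45
position: [0.5394, -0.2608, 0.1146]
tcp_rot: [-1.523, 1.571, -3.096]
force: [0.2, -0.7, -2.0]
gripper_width: 0.273
time_s: 33.7
position: [0.5514, -0.2846, 0.099]
tcp_rot: [0.825, 1.571, -0.747]
force: [-0.2, 0.5, -3.6]
gripper_width: 0.275
[ 0.55133522 -0.28454417  0.09898102]
0.068 8 [ 0.5419 -0.297   0.0726] [ 0.5583 -0.293   0.0739]
0.074 35 [ 0.5389 -0.2971  0.074 ] [ 0.5618 -0.2862  0.08  ]
0.08 39 [ 0.5387 -0.2979  0.0801] [ 0.5615 -0.2878  0.086 ]
0.086 35 [ 0.5386 -0.298   0.0862] [ 0.5613 -0.2875  0.0919]
0.092 42 [ 0.5385 -0.2978  0.0923] [ 0.5608 -0.2864  0.0976]
0.098 38 [ 0.5383 -0.2984  0.098 ] [ 0.5628 -0.2862  0.1036]
0.104 44 [ 0.5382 -0.2977  0.1041] [ 0.5623 -0.2855  0.1098]
0.11 41 [ 0.538  -0.2979  0.1103] [ 0.5619 -0.2845  0.116 ]
0.116 29 [ 0.5381 -0.2977  0.1161] [ 0.5615 -0.2854  0.12  ]
```

View pics/s7.png

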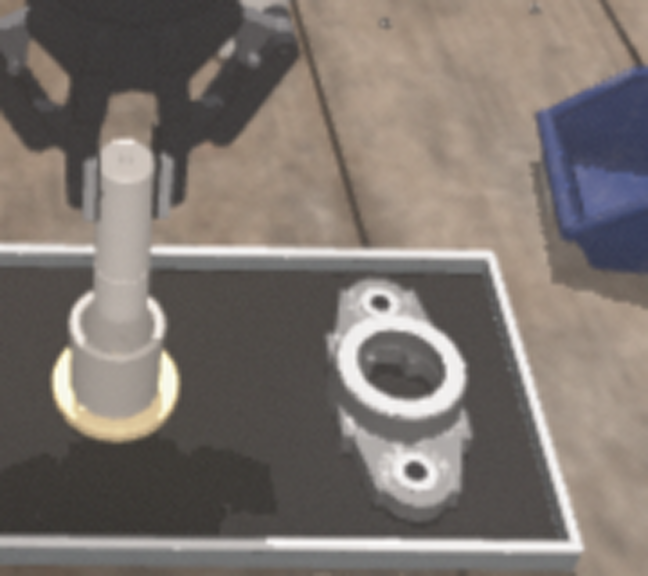

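The pin is concentric over the bush: pin (550.1,-285.3), bush (550.0,-284.5). I'll lower it with a force check along the way.

```bash
python3 -m creep '{"claw":[1,1,1,1,1,1,1,1,1,1],"xyz":[[0.3,0,-0.03],[0.3,0,0],[0.4,0,0],[0.4,0,0],[0.5,0,0],[0.5,0,0],[0.4,0,0],[0.3,0,0],[0.1,0,0],[0,0,0]],"rotation":[[0,0,0],[0,0,0],[0,0,0],[0,0,0],[0,0,0],[0,0,0],[0,0,0],[0,0,0],[0,0,0],[0,0,0]]}'
```

```text
time_s: 35.0
position: [0.5514, -0.284, 0.035]
tcp_rot: [0.862, 1.571, -0.71]
force: [-0.6, -0.5, -3.0]
gripper_width: 0.273
```

```bash
python3 -m creep '{"claw":[1,1,0,0,0,0,0,0,0,0],"xyz":[[0.1,0,0],[0,0,0],[0,0,0],[0,0,0],[0,0,0],[-0.4,0,0],[-1,0,0],[-1,0,0],[-1,0,0],[-1,0,0]],"rotation":[[0,0,0],[0,0,0],[0,0,0],[0,0,0],[0,0,0],[0,0,0],[0,0,0],[0,0,0],[0,0,0],[0,0,0]]}'
python3 -m creep '{"claw":[0,0,0,0,0,0,0,0,0,0],"xyz":[[0,0.385,-1],[0,0.385,-1],[0,0.385,-1],[0,0.385,-1],[0,0.385,-1],[0,0.385,-1],[0,0.385,-1],[0,0.385,-1],[0,0.385,-1],[0,0.385,-1]],"rotation":[[0,0,0],[0,0,0],[0,0,0],[0,0,0],[0,0,0],[0,0,0],[0,0,0],[0,0,0],[0,0,0],[0,0,0]]}'
python3 -m creep '{"claw":[0,0,0,0,0,0,0,0,0,0],"xyz":[[0,0.385,-1],[0,0.385,-1],[0,0.385,-1],[0,0.3,-0.75],[0,0,0],[0,0,0],[0,0,0],[0,0,0],[0,0,0],[0,0,0]],"rotation":[[0,0,0],[0,0,0],[0,0,0],[0,0,0],[0,0,0],[0,0,0],[0,0,0],[0,0,0],[0,0,0],[0,0,0]]}'
python3 - <<'E'
from h import *
c=capture("side"); print(bot.get_obs()["position"])
i=c["color"][225:385,210:410]; cv2.imwrite("pics/s8.png",cv2.resize(i,None,fx=3.6,fy=3.6,interpolation=cv2.INTER_CUBIC))
for n in("top","side"):
    q=cloud(capture(n)).reshape(-1,3); k=q[(np.hypot(q[:,0]-.552,q[:,1]+.285)<.042)&(q[:,2]>.085)]
    print(n,len(k),np.median(k[:,2]),cv2.minEnclosingCircle((k[:,:2]*1000).astype(np.float32)))
E
```

```text
time_s: 36.25
position: [0.5514, -0.284, 0.1223]
tcp_rot: [0.871, 1.57, -0.701]
force: [-0.2, 0.1, -0.2]
gripper_width: 1.005
time_s: 37.5
position: [0.629, -0.0827, 0.1209]
tcp_rot: [0.321, 1.571, -1.252]
force: [-0.7, 0.5, -0.5]
gripper_width: 1.0
time_s: 38.75
position: [0.6577, -0.0092, 0.121]
tcp_rot: [0.715, 1.571, -0.857]
force: [-0.7, 0.6, -0.2]
gripper_width: 1.0
[ 0.65772852 -0.00914816  0.12092125]
top 103 0.09491344817166003 ((549.9934692382812, -282.993408203125), 12.763906478881836)
side 200 0.09439021070818793 ((550.45556640625, -284.9833068847656), 12.877023696899414)
```

View pics/s8.png

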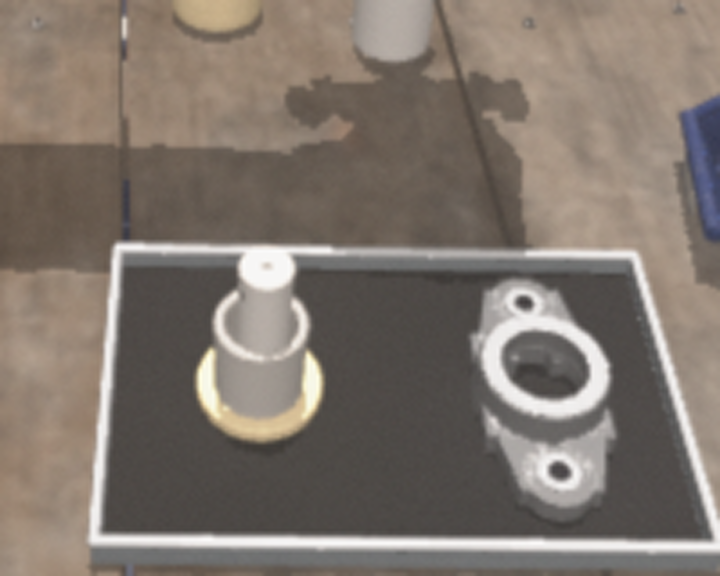

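The oval kit stands nested at (265,340), with the pin top at 94.9 mm as required. Next is bush_50.

```bash
python3 -m creep '{"claw":[0,0,0,0,0,0,0,0,0,0],"xyz":[[1,0,0],[1,0,0],[1,0,0],[1,0,0],[1,0,0],[1,0,0],[0.6,0,0],[0.25,0,0],[0,0,0],[0,0,0]],"rotation":[[0,0,0],[0,0,0],[0,0,0],[0,0,0],[0,0,0],[0,0,0],[0,0,0],[0,0,0],[0,0,0],[0,0,0]]}'
python3 -m creep '{"claw":[1,1,1,1,1,1,1,1,1,1],"xyz":[[0,0,0],[0,0,0],[0,0,0],[0,0,0],[0,0,0],[0,0,0],[-0.4,0,0],[-1,0,0],[-1,0,0],[-1,0,0]],"rotation":[[0,0,0],[0,0,0],[0,0,0],[0,0,0],[0,0,0],[0,0,0],[0,0,0],[0,0,0],[0,0,0],[0,0,0]]}'
python3 -m creep '{"claw":[1,1,1,1,1,1,1,1,1,1],"xyz":[[-1,0,0],[-1,0,0],[-1,0,0],[-0.5,0,0],[0,-0.5,-1],[0,-0.5,-1],[0,-0.5,-1],[0,-0.5,-1],[0,-0.5,-1],[0,-0.5,-1]],"rotation":[[0,0,0],[0,0,0],[0,0,0],[0,0,0],[0,0,0],[0,0,0],[0,0,0],[0,0,0],[0,0,0],[0,0,0]]}'
```

```text
time_s: 40.15
position: [0.6585, -0.0091, -0.0152]
tcp_rot: [1.413, 1.569, -0.159]
force: [0.0, -0.9, 0.1]
gripper_width: 1.0
time_s: 41.4
position: [0.656, -0.0089, 0.0511]
tcp_rot: [-1.632, 1.567, 3.079]
force: [0.5, -0.4, -4.1]
gripper_width: 0.568
time_s: 42.65
position: [0.5971, 0.1125, 0.1219]
tcp_rot: [0.99, 1.571, -0.582]
force: [0.1, -0.0, -3.7]
gripper_width: 0.572
```

```bash
python3 -m creep '{"claw":[1,1,1,1,1,1,1,1,1,1],"xyz":[[0,-0.5,-1],[0,-0.5,-1],[0,-0.5,-1],[0,-0.5,-1],[0,-0.5,-1],[0,-0.5,-1],[0,-0.5,-1],[0,-0.5,-1],[0,-0.5,-1],[0,-0.5,-1]],"rotation":[[0,0,0],[0,0,0],[0,0,0],[0,0,0],[0,0,0],[0,0,0],[0,0,0],[0,0,0],[0,0,0],[0,0,0]]}'
python3 -m creep '{"claw":[1,1,1,1,1,1,1,1,1,1],"xyz":[[0,-0.5,-1],[0,-0.2,-0.4],[1,0,0],[1,0,0],[1,0,0],[1,0,0],[1,0,0],[0.5,0,0],[0,0,0],[0,0,0]],"rotation":[[0,0,0],[0,0,0],[0,0,0],[0,0,0],[0,0,0],[0,0,0],[0,0,0],[0,0,0],[0,0,0],[0,0,0]]}'
python3 - <<'E'
from h import *
c=capture("side"); print(bot.get_obs()["position"])
i=c["color"][80:210,180:350]; cv2.imwrite("pics/s9.png",cv2.resize(i,None,fx=4,fy=4,interpolation=cv2.INTER_CUBIC))
E
```

```text
time_s: 43.9
position: [0.4974, 0.3125, 0.1219]
tcp_rot: [1.24, 1.571, -0.332]
force: [0.8, -0.3, -4.0]
gripper_width: 0.565
time_s: 45.15
position: [0.485, 0.3395, 0.0127]
tcp_rot: [1.944, 1.569, 0.372]
force: [-0.1, -0.1, -2.9]
gripper_width: 0.57
[0.4851393  0.33962733 0.01289844]
```

View pics/s9.png

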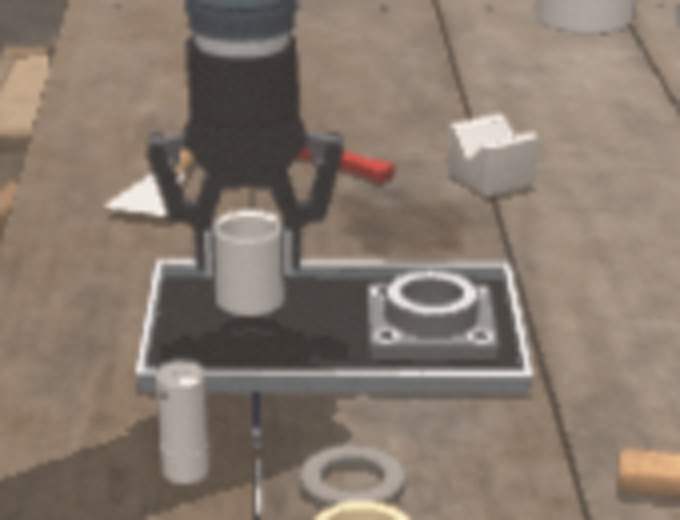

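The bush is upright over the clear end at (250,265). I'll lower it, release, and go to the thick pin.

```bash
python3 -m creep '{"claw":[1,1,1,1,1,1,0,0,0,0],"xyz":[[0.5,0,0],[0.3,0,0],[0.2,0,0],[0.1,0,0],[0.03,0,0],[0,0,0],[0,0,0],[0,0,0],[0,0,0],[0,0,0]],"rotation":[[0,0,0],[0,0,0],[0,0,0],[0,0,0],[0,0,0],[0,0,0],[0,0,0],[0,0,0],[0,0,0],[0,0,0]]}'
python3 -m creep '{"claw":[0,0,0,0,0,0,0,0,0,0],"xyz":[[-0.4,0,0],[-1,0,0],[-1,0,0],[-1,0,0],[-1,0,0],[-1,0,0],[-0.2,0,0],[0,-0.24,1],[0,-0.24,1],[0,-0.24,1]],"rotation":[[0,0,0],[0,0,0],[0,0,0],[0,0,0],[0,0,0],[0,0,0],[0,0,0],[0,0,0],[0,0,0],[0,0,0]]}'
python3 -m creep '{"claw":[0,0,0,0,0,0,0,0,0,0],"xyz":[[0,-0.24,1],[0,-0.24,1],[0,-0.24,1],[0,-0.24,1],[0,-0.24,1],[0,-0.24,1],[0,-0.06,0.25],[0,0,0],[0,0,0],[0,0,0]],"rotation":[[0,0,0],[0,0,0],[0,0,0],[0,0,0],[0,0,0],[0,0,0],[0,0,0],[0,0,0],[0,0,0],[0,0,0]]}'
python3 - <<'E'
from h import *
for n in("top","side"):
    q=cloud(capture(n)).reshape(-1,3); k=q[(np.hypot(q[:,0]-.485,q[:,1]-.34)<.042)&(q[:,2]>.058)]
    print(n,len(k),np.median(k[:,2]),cv2.minEnclosingCircle((k[:,:2]*1000).astype(np.float32)))
print(bot.get_obs()["position"])
E
```

```text
time_s: 46.45
position: [0.4845, 0.3393, -0.0107]
tcp_rot: [1.902, 1.57, 0.33]
force: [-0.5, -0.3, -0.9]
gripper_width: 1.003
time_s: 47.7
position: [0.4691, 0.2785, 0.1006]
tcp_rot: [-1.006, 1.57, -2.578]
force: [-0.6, -0.1, 0.3]
gripper_width: 0.997
time_s: 48.95
position: [0.4398, 0.1547, 0.1013]
tcp_rot: [1.997, 1.571, 0.426]
force: [0.3, 0.4, 0.2]
gripper_width: 1.0
top 0 nan ((0.0, 0.0), 0.0)
side 77 0.06260323635701781 ((483.0053405761719, 336.3331298828125), 25.616180419921875)
[0.43964546 0.15465491 0.10123413]
  return _methods._mean(a, axis=axis, dtype=dtype,
  ret = ret.dtype.type(ret / rcount)
```

```bash
python3 -m creep '{"claw":[0,0,0,0,0,0,1,1,1,1],"xyz":[[1,0.03,0],[1,0,0],[1,0,0],[0.7,0,0],[0.3,0,0],[0,0,0],[0,0,0],[0,0,0],[0,0,0],[0,0,0]],"rotation":[[0,0,0],[0,0,0],[0,0,0],[0,0,0],[0,0,0],[0,0,0],[0,0,0],[0,0,0],[0,0,0],[0,0,0]]}'
python3 -m creep '{"claw":[1,1,1,1,1,1,1,1,1,1],"xyz":[[0,0,0],[0,0,0],[0,0,0],[-0.4,0,0],[-1,0,0],[-1,0,0],[-1,0,0],[-0.9,0,0],[0,0,0],[0,0,0]],"rotation":[[0,0,0],[0,0,0],[0,0,0],[0,0,0],[0,0,0],[0,0,0],[0,0,0],[0,0,0],[0,0,0],[0,0,0]]}'
python3 -c "
from h import *
capture('side');print(bot.get_obs()['position'])"
```

```text
time_s: 50.3
position: [0.441, 0.1543, 0.0219]
tcp_rot: [1.655, 1.569, 0.083]
force: [-0.2, -0.3, 3.1]
gripper_width: 0.326
time_s: 51.55
position: [0.4392, 0.154, 0.1063]
tcp_rot: [-1.321, 1.569, -2.893]
force: [-0.1, 0.3, -3.4]
gripper_width: 0.328
[0.43898219 0.15401615 0.10611778]
```

```bash
python3 -m creep '{"claw":[1,1,1,1,1,1,1,1,1,1],"xyz":[[0,0.24,-1],[0,0.24,-1],[0,0.24,-1],[0,0.24,-1],[0,0.24,-1],[0,0.24,-1],[0,0.24,-1],[0,0.24,-1],[0,0.24,-1],[0,0.06,-0.2]],"rotation":[[0,0,0],[0,0,0],[0,0,0],[0,0,0],[0,0,0],[0,0,0],[0,0,0],[0,0,0],[0,0,0],[0,0,0]]}'
python3 -m creep '{"claw":[1,1,1,1,1,1,1,1,1,1],"xyz":[[0.2,0,0],[0,0,0],[0,0,0],[0,0,0],[0,0,0],[0,0,0],[0,0,0],[0,0,0],[0,0,0],[0,0,0]],"rotation":[[0,0,0],[0,0,0],[0,0,0],[0,0,0],[0,0,0],[0,0,0],[0,0,0],[0,0,0],[0,0,0],[0,0,0]]}'
python3 - <<'E'
from h import *
c=capture("side"); t=bot.get_obs()["position"]; print(t)
q=cloud(c).reshape(-1,3)
k=q[(np.hypot(q[:,0]-.485,q[:,1]-.34)<.042)&(q[:,2]>.058)&(q[:,2]<.068)]
print("bush",len(k),k.min(0),k.max(0),cv2.minEnclosingCircle((k[:,:2]*1000).astype(np.float32)))
for lo in np.arange(.07,.12,.006):
    s=q[(abs(q[:,0]-t[0])<.0165)&(abs(q[:,1]-t[1])<.03)&(q[:,2]>=lo)&(q[:,2]<lo+.006)]
    if len(s): print(lo.round(3),len(s),s.min(0).round(4),s.max(0).round(4))
i=c["color"][80:210,180:350]; cv2.imwrite("pics/s10.png",cv2.resize(i,None,fx=4,fy=4,interpolation=cv2.INTER_CUBIC))
E
```

```text
time_s: 52.85
position: [0.485, 0.3398, 0.1069]
tcp_rot: [1.319, 1.571, -0.252]
force: [0.7, -0.8, -4.3]
gripper_width: 0.325
time_s: 54.1
position: [0.4848, 0.3382, 0.1032]
tcp_rot: [0.183, 1.571, -1.389]
force: [0.2, -0.8, -3.3]
gripper_width: 0.317
[0.48477865 0.33819932 0.10321665]
bush 92 [0.4585914  0.31037771 0.05805312] [0.50495388 0.36326743 0.0665635 ] ((480.3759460449219, 336.8474426269531), 26.79361915588379)
0.076 2 [0.4822 0.3276 0.0808] [0.4879 0.3283 0.0811]
0.082 18 [0.471  0.3212 0.0826] [0.4965 0.337  0.0878]
0.088 21 [0.4711 0.3219 0.0884] [0.4967 0.3354 0.094 ]
0.094 18 [0.4714 0.3213 0.0943] [0.4968 0.3322 0.0997]
0.1 18 [0.4716 0.3212 0.1001] [0.4969 0.3327 0.106 ]
0.106 22 [0.4717 0.3209 0.106 ] [0.497  0.3342 0.1119]
0.112 21 [0.4691 0.323  0.1123] [0.4972 0.338  0.1176]
0.118 23 [0.4693 0.3234 0.1187] [0.4973 0.335  0.1237]
```

View pics/s10.png

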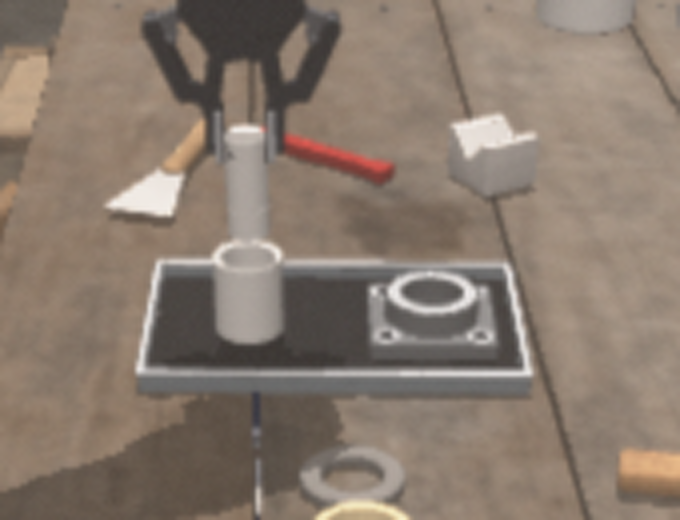

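The pin is aligned: pin centre about (484,336), bush (483,336) from the same camera. I'll lower it in.

```bash
python3 -m creep '{"claw":[1,1,1,1,1,1,1,1,1,1],"xyz":[[0.4,-0.03,0],[0.4,0,0],[0.4,0,0],[0.4,0,0],[0.5,0,0],[0.5,0,0],[0.4,0,0],[0.3,0,0],[0.2,0,0],[0,0,0]],"rotation":[[0,0,0],[0,0,0],[0,0,0],[0,0,0],[0,0,0],[0,0,0],[0,0,0],[0,0,0],[0,0,0],[0,0,0]]}'
```

```text
time_s: 55.4
position: [0.484, 0.3381, 0.033]
tcp_rot: [-0.897, 1.57, -2.469]
force: [-0.3, 0.1, -3.1]
gripper_width: 0.325
```

```bash
python3 -m creep '{"claw":[0,0,0,0,0,0,0,0,0,0],"xyz":[[0,0,0],[0,0,0],[0,0,0],[0,0,0],[-0.4,0,0],[-1,0,0],[-1,0,0],[-1,0,0],[-1,0,0],[-1,0,0]],"rotation":[[0,0,0],[0,0,0],[0,0,0],[0,0,0],[0,0,0],[0,0,0],[0,0,0],[0,0,0],[0,0,0],[0,0,0]]}'
python3 -m creep '{"claw":[0,0,0,0,0,0,0,0,0,0],"xyz":[[0,0,1],[0,0,1],[0,0,1],[0,0,1],[0,0,1],[0,0,1],[0,0,1],[0,0,1],[0,0,1],[0,0,1]],"rotation":[[0,0,0],[0,0,0],[0,0,0],[0,0,0],[0,0,0],[0,0,0],[0,0,0],[0,0,0],[0,0,0],[0,0,0]]}'
python3 - <<'E'
from h import *
C={n:capture(n) for n in("top","side")}
for n,c in C.items():
    q=cloud(c).reshape(-1,3)
    for l,x,y,r,lo,hi in[("pin30",.484,.338,.04,.0695,.09),("b50",.484,.338,.04,.058,.0685),("pin25",.551,-.284,.04,.085,.1),("b44",.551,-.284,.04,.052,.064),("tw2",.551,-.284,.045,.0095,.0165),("b60",.548,.031,.04,.032,.05),("tw",.549,.138,.038,.005,.015)]:
        k=q[(np.hypot(q[:,0]-x,q[:,1]-y)<r)&(q[:,2]>lo)&(q[:,2]<hi)]
        if len(k): print(n,l,len(k),np.median(k[:,2]).round(4),np.round(np.r_[cv2.minEnclosingCircle((k[:,:2]*1000).astype(np.float32))[0]],1))
cv2.imwrite("pics/top9.png",C["top"]["color"])
i=C["side"]["color"][80:270,180:380]; cv2.imwrite("pics/s11.png",cv2.resize(i,None,fx=3,fy=3,interpolation=cv2.INTER_CUBIC))
E
```

```text
time_s: 56.65
position: [0.4843, 0.3382, 0.1426]
tcp_rot: [1.861, 1.57, 0.289]
force: [0.3, 0.4, -0.0]
gripper_width: 0.997
time_s: 57.9
position: [0.4839, 0.1369, 0.1413]
tcp_rot: [1.115, 1.571, -0.457]
force: [-0.6, 0.1, 0.6]
gripper_width: 1.001
top pin30 12 0.079 [479.2 354.8]
top b50 34 0.0635 [480.8 357.6]
top pin25 100 0.0941 [ 551.2 -282.8]
top b44 103 0.0581 [ 549.2 -282.8]
top tw2 165 0.0126 [ 549.1 -288.4]
top b60 169 0.0399 [548.2  32.2]
top tw 185 0.0089 [548.9 135.6]
side pin30 69 0.0784 [483.5 336.2]
side b50 87 0.0633 [480.3 333.8]
side pin25 195 0.0944 [ 550.6 -284.8]
side b44 250 0.057 [ 549.7 -285.2]
side tw2 283 0.0129 [ 550.4 -282.8]
side b60 209 0.0382 [549.6  30.4]
side tw 215 0.0084 [548.1 135.5]
```

View pics/s11.png

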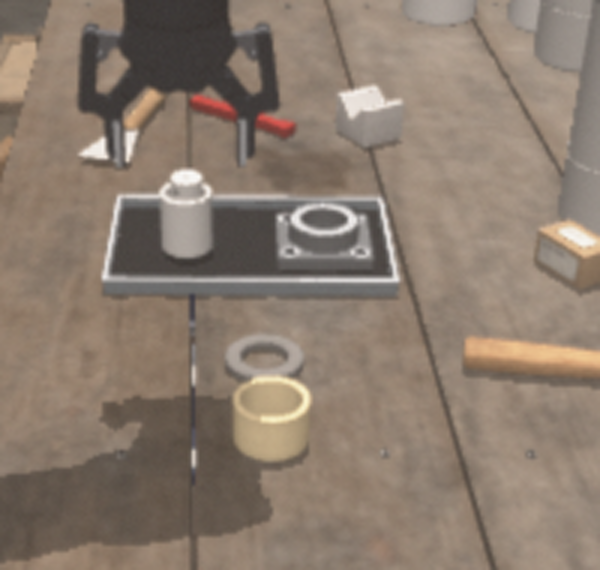

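The pin sits home in the bush at (187,215) with its top at 79 mm (80 expected), and the other stock hasn't moved. I'll hand in.

```bash
python3 -c "
from h import *
print(job_done())"
```

```text
the job is handed in; nothing more can be done
None
```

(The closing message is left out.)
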